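# Fill the foam kit tray for one bicycle

### The arm

A 7-joint arm with a two-finger parallel gripper is mounted at the origin on the work surface. World frame = base frame: x ahead of the robot, y to its left, z up, the work surface at z = 0. Lengths are in mm, angles in rad, forces in N, time in s.
With the tool pointing down it reaches from about 350 to 900 mm from the base axis. Payload 7.2 kg.
Tool frame: the origin (TCP) lies at the very end of the fingers, on their centre line; the grasp point (between the pads) lies 19 mm behind it; z points along the fingers, y is the line along which they close (so a half turn about z gives the same grasp; the last joint's range is limited). The gripper opens to 85 mm and grips with 20 to 120 N. Pads are 22 mm wide; open, the fingers measure 114 mm over their backs; the gripper's body (76 mm by 85 mm) begins 54 mm behind the grasp point. The pads swing forward as they close: fully open they stand 13 mm farther back than shut.
Start: joints at [-1.41, 0.411, -0.013, 1.596, 0.006, 1.134, -0.082], TCP at [141.765, 608.713, 231.297] pointing down, gripper open.
Joint ranges: [-2.95, 2.95], [-0.29, 1.99], [-1.47, 1.44], [0.14, 2.54], [-1.03, 4.17], [0.13, 1.85], [-2.86, 2.86]. Speed limits (rad/s): [2.39, 2.39, 3.01, 3.01, 3.14, 3.14, 3.14].

### API

Orientations are given as a rotation vector (axis times angle).
In Python, from workcell import status, camera, camera_info, r gives the robot as it stands.
- The arm moves only by the shell command python3 -m handwheel 'ROWS' [OPENING]. ROWS is text: rows parted by semicolons, each of 6 numbers parted by spaces: the shift along the tool's x, y, z in mm, then the turn, a rotation vector about the tool's x, y, z in rad. In form: x y z wx wy wz; .... A call has 1 to 8 rows; each row is the pose to reach, as a shift and turn from the pose commanded when the call began, along the tool's axes at that moment; what a row does not reach only later rows make up. A row lasts 1/12 s, in which the tool goes at most 41.7 mm and 7.16 degrees, less where a joint would pass 70% of its speed; a pose out of reach is approached as far as the arm can. A call with a gripper value outside its range is refused whole. OPENING is the closure, from -1 (fully open) to 1 (shut), set as the call begins (- or left out, the last holds). The fingers move at their own pace and stop on an object; the grip force is fixed at half the most. Time passes only in rows, so rows that repeat a pose let the fingers close. It gives the time, the measured TCP pose, the force, the opening and the grip force at its end, in the units of the state.
- status.get_obs(): the state, without advancing time (a new reading comes with each control period).
- camera(name): name is "side" or "top"; returns (picture, depth): 384x512x3 uint8, red, green, blue; 384x512 float32, mm along the optical axis (not along the pixel's ray), 0 where there is no reading.
- camera_info(name): a dict with "fx", "fy", "cx", "cy" (pixels), "dist" ([k1, k2, p1, p2, k3] as OpenCV has them; the pictures are not rectified), "rvec" (rotation vector, rad) and "tvec" (3), from world to camera coordinates, as OpenCV has them. Camera axes: x right, y down, z forward; pixel columns grow to the right and rows downward; lengths in mm; the calibration is good to about 2 mm. A picture is of the moment at which its call begins. camera_info takes no time and is no camera call.
- r.finish_job(): hands the job in; it is judged then, once.
The state is a dict: "time": time; "joint_pos": joint angles; "joint_velocities": joint speeds; "joint_efforts": joint torques, N m; "tcp_pos": TCP position; "tool_rot": TCP orientation; "ft_force": force on the tool from outside, world axes, zero at the start; "ft_torque": the same for the moment, N m; "finger_gap": finger opening in mm; "gripper_force": force on a finger pad.
Only numpy, scipy, OpenCV 4.12 (cv2) and the standard library are available. Lean on these libraries where they do the work, as an engineer would, in place of code of your own. Each camera call takes 0.05 s, during which the arm holds its last target. There are 200 camera calls.

### The job

Make up the kit tray for the next bicycle: put the stem, the pedal, the bottom-bracket cartridge and the bell each into the foam cut-out of its own shape, the same way round as the cut-out, lying flat on the pocket floor. Leave the tape roll and the jar where they are.

Things in the scene. Friction and masses are not known exactly. Their poses are not given: they have to be found in the camera images.
- stem: (all sizes in mm) black handlebar stem, 116 long, 40 high, 0.16 kg. Front: lying bar clamp, diameter 40, 52 wide along y, its axis at x = 24; a tube of diameter 28, axis 20 up, runs along -x to an upright steerer clamp, diameter 34, at x = -54. Origin: on the underside, below the tube, z up. Grip the bare tube (x = 4 to -37) across y
- pedal: black flat pedal, 0.19 kg, amber reflectors on its long sides: platform 90 (x) by 60 (y) by 26 high, steel axle stub 14 thick sticking out 24 at its +x end, 13 above the underside. Origin: middle of the platform's underside, z up. Grip the platform across y (60)
- axle: bottom-bracket cartridge lying on its side, 0.28 kg: bright metal cylinder, diameter 38 (slightly faceted, does not roll away), 70 long, its axle (13 square to 17 round) sticking out 22 at both ends, 114 over all. Origin: on its axis at mid-length, 19 above what it lies on; x along the axis, either end alike
- bell: bicycle bell, 0.09 kg: round bright steel dome, diameter 52 (upright skirt 4 to 20 above the underside, top at 38, small black nut to 42), with a small black thumb lever at +x, on a black foot of diameter 40. Origin: centre of the underside, z up; yaw does not matter
- foam_stem: fixed foam insert in the blue tray, for the stem, 150 (x) by 105 (y). Origin: middle of the insert, on the pocket's yellow floor, 10 below the black foam top, z up. Pocket: a T, leg 50 wide from x = -66 to 10, head 68 wide from x = 10 to 66. The stem's bar clamp goes in the head: stem origin at x = 14, y = 0, z = 0 here, its +x along +x
- foam_pedal: insert like foam_stem, for the pedal; same size and origin. Pocket: 76 wide from x = -65 to 41, then a slot 30 wide on to x = 65 for the axle stub. Pedal origin belongs at x = -12, y = 0, z = 0 here, stub along +x. All pockets: upright walls, 10 deep, about 8 of room round the part, floor 16 above the table, foam top at 26
- foam_axle: insert like foam_stem, for the bottom-bracket cartridge; same size and origin. Pocket: 54 wide from x = -43 to 43, with a slot 30 wide at both ends, out to x = -65 and 65. Cartridge origin belongs at x = 0, y = 0, 19 above the pocket floor, its axis along x, either way round
- foam_bell: insert like foam_stem, for the bell; same size and origin. Pocket: round, diameter 70, in the middle; bell origin belongs at 0, 0, 0 here. The tray is 310 by 220, rim flush with the foam (26 above the table); the four inserts fill it two by two in any order, x axes along its long side
- tape: bystander: black roll of tape lying flat, 72 in diameter, 19 high, origin under its centre; leave it alone
- jar: bystander: grey jar of grease with a white cap, 64 in diameter, 60 high, origin under its centre; leave it alone
There are look-alikes about, which are no part of the job. Of the things that look like the stem, the smallest one is meant.

How it is judged (in metres and radians):
At the end, for the whole second after the job is handed in: All four parts at rest on the floor of their own pockets: undersides within 3 mm of it, upright within 0.06 rad, stem and pedal within 12 mm in x and y and the right way round, cartridge and bell within 14 mm, long parts in line within 0.25 rad (x of stem in the frame of foam_stem between 0.002 and 0.026 m and y of stem in the frame of foam_stem between -0.012 and 0.012 m and z of stem in the frame of foam_stem below 0.003 m and angle between each of stem, pedal, bell's own z axis and vertical below 0.06 rad and angle between the x axis of stem and the x axis of foam_stem, either way round below 0.25 rad and x of pedal in the frame of foam_pedal between -0.024 and 0 m and y of pedal in the frame of foam_pedal between -0.012 and 0.012 m and z of pedal in the frame of foam_pedal below 0.003 m and angle between the x axis of pedal and the x axis of foam_pedal, either way round below 0.25 rad and horizontal distance between axle and foam_axle below 0.014 m and z of axle in the frame of foam_axle below 0.022 m and angle between the x axis of axle and the x axis of foam_axle, either way round below 0.25 rad and horizontal distance between bell and foam_bell below 0.014 m and z of bell in the frame of foam_bell below 0.003 m and linear speed of each of stem, pedal, axle, bell below 0.02 m/s); the robot touches nothing.
It fails at once if the tape roll is shifted by more than 30 mm (distance of tape from where it was at the start of the episode above 0.03 m).
It fails at once if the jar is shifted by more than 30 mm (distance of jar from where it was at the start of the episode above 0.03 m).
It also fails if it takes over 125 s, if anything falls off the work surface, if the arm or the gripper's body presses on something with over 40 N, if the wrist force passes 120 N, or if a joint passes its speed limit or range.

## Working session

There is one attempt and no reset: what is moved stays moved. The work goes in short steps, Python scripts to look and compute and a shell command to move; the robot and the scene stay as the last step left them, time stands still between calls to the robot, and variables do not carry over. Pictures are saved under pics/ and viewed, at most 14 in all, crops included, and the job is handed in when it is done.

```bash
ls; mkdir -p pics; python3 - <<'E'
from workcell import status,camera,camera_info
import cv2,numpy as np,pickle
for n in("top","side"):
    p,d=camera(n); i=camera_info(n); np.savez(f"{n}0.npz",p=p,d=d)
    cv2.imwrite(f"pics/{n}0.png",cv2.resize(p[:,:,::-1],(800,600)))
    print(n,i)
print(status.get_obs())
E
```

```text
pics
top {'fx': 494.98486804074, 'fy': 494.98486804074, 'cx': 255.75474043392987, 'cy': 185.73595567762976, 'dist': array([-0.20075414,  0.        ,  0.        ,  0.        ,  0.        ]), 'rvec': array([ 2.21737842, -2.15628437,  0.11558647]), 'tvec': array([-131.93594528,  572.75512706, 1380.68517581])}
side {'fx': 469.5196076508043, 'fy': 469.5196076508043, 'cx': 258.7128220687788, 'cy': 190.94026800988556, 'dist': array([-0.19644298,  0.        ,  0.        ,  0.        ,  0.        ]), 'rvec': array([ 2.13757126, -0.13985345,  0.05309241]), 'tvec': array([-568.47723283,   17.48275601, 1371.95482278])}
{'time': 0.1, 'joint_pos': array([-1.41019178,  0.41183111, -0.01267342,  1.59694665,  0.00559762,
        1.13427716, -0.08220927]), 'joint_velocities': array([ 0.00236714, -0.00127092, -0.00022891, -0.00389663,  0.00085352,
        0.00042025, -0.00051389]), 'joint_efforts': array([ 1.83633834e-03, -6.01825976e+01,  6.83913622e-01, -3.00088513e+01,
        1.40893026e-02,  6.38026584e-03,  1.52381540e-05]), 'tcp_pos': array([141.71804331, 608.27858282, 230.53598485]), 'tool_rot': array([-3.58649718e-01, -3.12100283e+00,  2.23981711e-03]), 'ft_force': array([-0.57971025, -0.23659332,  0.70430409]), 'ft_torque': array([-0.01531935,  0.00789393,  0.0540675 ]), 'gripper_force': 0.0, 'finger_gap': 85.6315429923777}
```

View pics/top0.png

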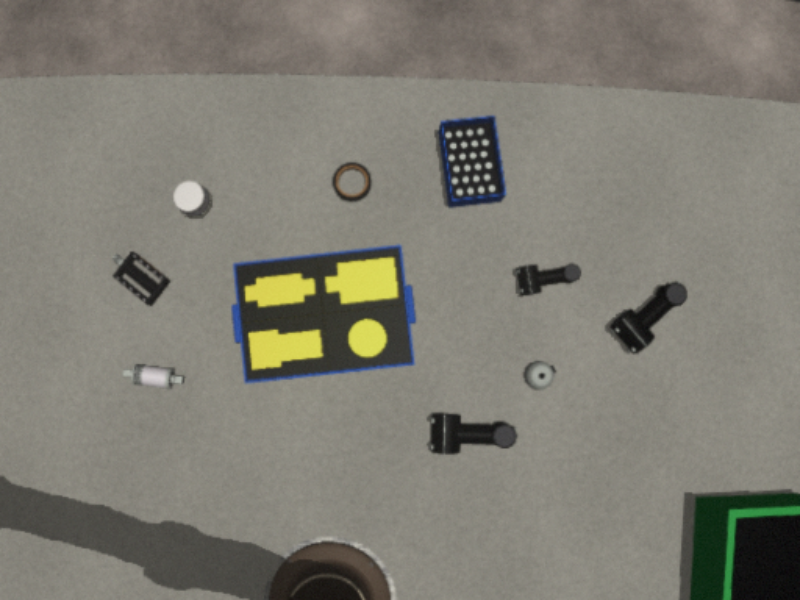

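View pics/side0.png

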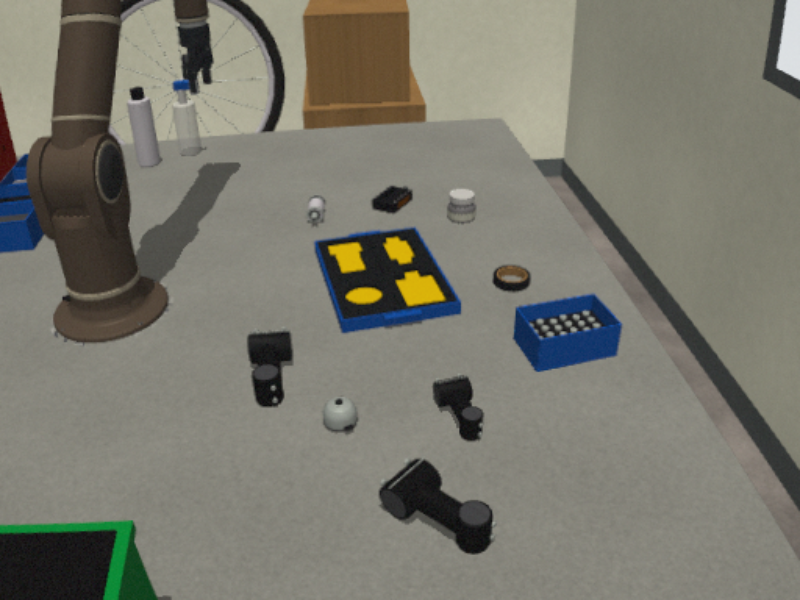

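Candidates for the stem (800x600 top view): (545,277), (648,317) and (470,433). The one at (545,277) is the smallest, so it's my choice. Next: pedal at (141,278), stub up-left. Cartridge at (154,377), bell at (539,375). Jar at (190,197), tape at (352,181). Pockets: stem (285,348) with its head left, pedal (365,280) with its slot left, axle (280,290), bell (367,338).

```bash
cat > h.py <<'E'
import numpy as np,cv2
from workcell import status,camera,camera_info
from scipy.spatial.transform import Rotation as R
def cam(n):
    i=camera_info(n);K=np.array([[i['fx'],0,i['cx']],[0,i['fy'],i['cy']],[0,0,1]])
    return K,i['dist'],cv2.Rodrigues(i['rvec'])[0],i['tvec']
def onplane(n,px,z):
    K,D,Rm,t=cam(n);u=cv2.undistortPoints(np.float64(px).reshape(-1,1,2),K,D)[:,0]
    d=np.c_[u,np.ones(len(u))]@Rm;c=-Rm.T@t
    return c+d*((z-c[2])/d[:,2])[:,None]
def cloud(n,dep):
    K,D,Rm,t=cam(n);h,w=dep.shape;g=np.stack(np.meshgrid(np.arange(w),np.arange(h)),-1)
    u=cv2.undistortPoints(np.float64(g).reshape(-1,1,2),K,D)[:,0]
    P=np.c_[u,np.ones(len(u))]*dep.reshape(-1,1)
    return ((P-t)@Rm).reshape(h,w,3)
def rect(P):
    (cx,cy),s,a=cv2.minAreaRect(np.float32(P[:,:2]))
    b=cv2.boxPoints(((cx,cy),s,a));e=max((b[1]-b[0],b[2]-b[1]),key=np.linalg.norm)
    return np.r_[cx,cy].round(1),sorted(np.round(s,1)),round(float(np.arctan(e[1]/e[0])),3)
def yellow(p):
    v=cv2.cvtColor(p,cv2.COLOR_RGB2HSV);return cv2.inRange(v,(22,120,120),(34,255,255))
def comps(m,lo=60,hi=1e9):
    n,l,s,c=cv2.connectedComponentsWithStats(np.uint8(m));return [l==k for k in range(1,n) if lo<s[k,4]<hi]
def move(goal,yaw=None):
    "shift in tool axes from current measured pose to goal (world mm); yaw = wanted direction of tool y mod pi"
    o=status.get_obs();T=R.from_rotvec(o['tool_rot']);s=T.inv().apply(np.array(goal)-o['tcp_pos'])
    y=T.apply([0,1,0]);a=np.arctan2(y[1],y[0]);dz=None if yaw is None else -((yaw-a+np.pi/2)%np.pi-np.pi/2)
    print("shift",s.round(1),"wz(tool)",None if dz is None else round(dz,3),"tool z",T.apply([0,0,1]).round(3),"yaw_y",round(a,3),"q",o['joint_pos'].round(2),"t",o['time'])
E
python3 - <<'E'
from h import *
f=np.load("top0.npz");p,d=f['p'],f['d'];C=cloud("top",d)
print("table z",np.median(C[200:330,250:300,2]))
for m in comps(yellow(p)):
    yx=np.argwhere(m);P=onplane("top",yx[:,::-1],16);print("pocket",yx.mean(0)[::-1].round(),rect(P),P[:,:2].mean(0).round(1))
m=(C[...,2]>9)&(d>0)
for k in comps(m):
    yx=np.argwhere(k);P=C[k];print("obj",yx.mean(0)[::-1].round(),len(yx),rect(P),"mean",P.mean(0).round(1),"zmax",P[:,2].max().round(1))
cv2.imwrite("pics/crop.png",np.hstack([cv2.resize(p[155:215,320:400,::-1],(400,300),interpolation=2),cv2.resize(p[155:255,60:125,::-1],(195,300),interpolation=2)]))
E
```

```text
table z 1.955581618085064
pocket [233. 179.] (array([592.8, -44.1]), [np.float64(76.6), np.float64(131.8)], -1.435) [593.6 -50.6]
pocket [179. 185.] (array([572.1, 104.8]), [np.float64(54.7), np.float64(130.6)], -1.431) [572.1 104.1]
pocket [235. 216.] (array([488.9, -59.3]), [np.float64(68.3), np.float64(68.4)], -1.542) [488.8 -58.8]
pocket [181. 222.] (array([467.4,  90.4]), [np.float64(69.1), np.float64(132.5)], -1.438) [467.3  95.3]
obj [302. 103.] 2048 (array([ 827.7, -246. ]), [np.float64(114.6), np.float64(172.1)], 0.146) mean [ 819.2 -241.7   39.4] zmax 73.6
obj [225. 116.] 228 (array([778.3, -20.8]), [np.float64(68.4), np.float64(68.8)], 1.224) mean [777.9 -20.5  18.9] zmax 30.0
obj [123. 127.] 440 (array([733.4, 271.2]), [np.float64(59.4), np.float64(61.5)], -0.761) mean [730.5 268.1  50.9] zmax 69.3
obj [206. 200.] 8542 (array([530.1,  24.4]), [np.float64(223.4), np.float64(333.6)], -1.437) mean [530.9  24.1  23.3] zmax 38.5
obj [ 89. 177.] 542 (array([593.1, 376.6]), [np.float64(61.2), np.float64(115.5)], 0.955) mean [588.1 368.3  23.8] zmax 33.6
obj [348. 177.] 536 (arra
[... 179 characters left out ...]
64(156.5)], -0.716) mean [ 539.6 -572.6   45.9] zmax 62.8
obj [345. 240.] 260 (array([ 429. , -374.5]), [np.float64(46.8), np.float64(53.4)], -0.496) mean [ 428.5 -373.2   32.4] zmax 46.2
obj [ 98. 241.] 406 (array([405.5, 332.9]), [np.float64(38.7), np.float64(113.1)], 1.493) mean [405.7 330.9  32.5] zmax 45.5
obj [299. 277.] 947 (array([ 318.9, -254.2]), [np.float64(71.3), np.float64(152.4)], 1.564) mean [ 321.9 -242.4   47.1] zmax 63.0
obj [478. 350.] 4492 (array([ 103. , -796.7]), [np.float64(207.2), np.float64(228.2)], -1.567) mean [ 126.6 -742.2  133.8] zmax 175.5
obj [210. 368.] 2059 (array([58.1, -0.9]), [np.float64(107.9), np.float64(218.9)], -1.534) mean [60.6 -3.4 51.5] zmax 229.4
```

View pics/crop.png

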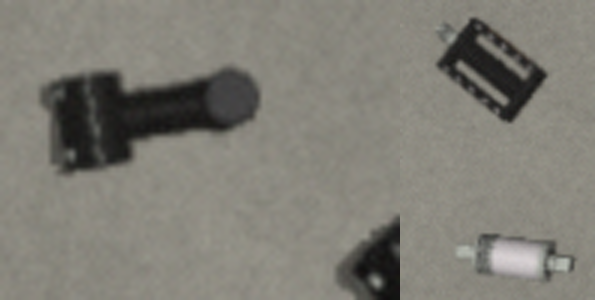

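The crop confirms the stem (116 x 54 footprint, bar clamp facing +y), the pedal with its stub up-left, and the cartridge. I'm starting with the pedal.

```bash
cat >> h.py <<'E'
GRASP=dict(pedal=(586.2,366.8,.955),axle=(405.5,332.9,1.493),stem=(608.3,-389,1.686),bell=(429,-373.5,1.704))
E
python3 - <<'E'
from h import *
o=status.get_obs();print(R.from_rotvec(o['tool_rot']).as_matrix().round(3))
x,y,a=GRASP['pedal'];move((x,y,120),a+np.pi/2)
E
```

```text
[[-0.974  0.227 -0.   ]
 [ 0.227  0.974 -0.001]
 [-0.    -0.001 -1.   ]]
shift [-487.7 -134.2  110.8] wz(tool) -1.184 tool z [-0.    -0.001 -1.   ] yaw_y 1.342 q [-1.41  0.41 -0.01  1.6   0.01  1.13 -0.08] t 0.1
```

```bash
python3 -m handwheel '-40 -11 9 0 0 -0.1; -80 -22 18 0 0 -0.2; -120 -33 27 0 0 -0.3; -160 -44 36 0 0 -0.4; -200 -55 45 0 0 -0.5; -240 -66 54 0 0 -0.6; -280 -77 63 0 0 -0.7; -320 -88 72 0 0 -0.8' -1
python3 - <<'E'
from h import *
x,y,a=GRASP['pedal'];move((x,y,120),a+np.pi/2)
E
```

```text
time: 0.77
tcp_pos: [429.5, 452.0, 159.9]
tool_rot: [0.893, -3.012, 0.0]
ft_force: [0.7, 0.8, 0.0]
finger_gap: 85.3
gripper_force: 0.0
shift [ -85.  -156.8   39.9] wz(tool) -0.379 tool z [-0. -0. -1.] yaw_y 2.147 q [-0.82  0.48 -0.09  1.67  0.05  0.99  1.22] t 0.7667
```

Joint 7 would run out of range later on, so I'll take the half-turned grasp.

```bash
python3 -m handwheel '-10 -20 5 0 0 0.12; -21 -39 10 0 0 0.24; -32 -59 15 0 0 0.36; -42 -78 20 0 0 0.48; -53 -98 25 0 0 0.6; -64 -118 30 0 0 0.72; -74 -137 35 0 0 0.84; -85 -157 40 0 0 0.96'
python3 -m handwheel '0 0 0 0 0 0.12; 0 0 0 0 0 0.24; 0 0 0 0 0 0.36; 0 0 0 0 0 0.48; 0 0 0 0 0 0.6; 0 0 0 0 0 0.72; 0 0 0 0 0 0.84; 0 0 0 0 0 0.96'
python3 -m handwheel '0 0 0 0 0 0.12; 0 0 0 0 0 0.24; 0 0 0 0 0 0.36; 0 0 0 0 0 0.48; 0 0 0 0 0 0.6; 0 0 0 0 0 0.72; 0 0 0 0 0 0.84; 0 0 0 0 0 0.84' >/dev/null
python3 - <<'E'
from h import *
x,y,a=GRASP['pedal'];move((x,y,5),a+np.pi/2)
p,d=camera("side");s=p[105:165,210:300,::-1]
cv2.imwrite("pics/p1.png",cv2.resize(s,(720,480),interpolation=2))
E
```

```text
time: 1.43
tcp_pos: [584.9, 366.6, 119.9]
tool_rot: [-0.615, -3.08, 0.001]
ft_force: [0.2, 0.1, 0.8]
finger_gap: 85.3
gripper_force: 0.0
time: 2.1
tcp_pos: [584.1, 367.1, 120.1]
tool_rot: [-1.969, -2.448, 0.001]
ft_force: [-0.6, -0.1, -0.8]
finger_gap: 85.6
gripper_force: 0.0
shift [  1.    2.2 114.9] wz(tool) -0.007 tool z [-0.001 -0.001 -1.   ] yaw_y -0.623 q [-1.02  0.69  0.62  1.56 -0.44  1.03 -0.91] t 2.7667
```

View pics/p1.png

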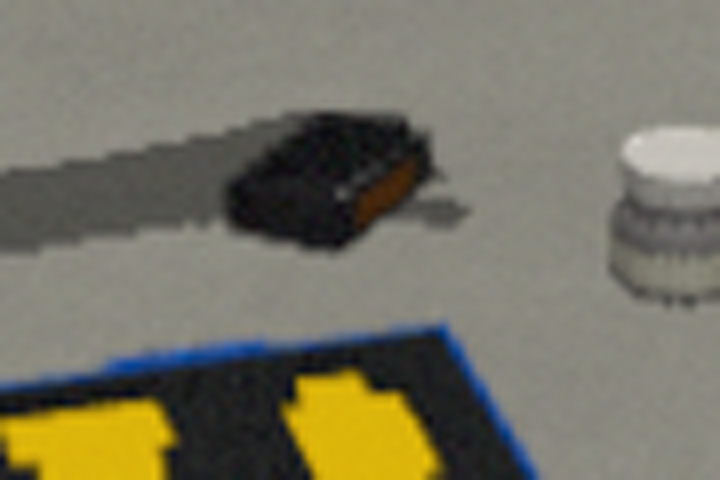

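The crop shows the pedal and not the gripper, which is above the frame. The pedal's amber side faces the camera. Descending now with 12 mm of pad room on each side.

```bash
python3 -m handwheel '1 2 40 0 0 0; 1 2 75 0 0 0; 1 2 95 0 0 0; 1 2 108 0 0 0; 1 2 114 0 0 0; 1 2 114 0 0 0'
python3 -m handwheel '0 0 0 0 0 0; 0 0 0 0 0 0; 0 0 0 0 0 0; 0 0 0 0 0 0; 0 0 0 0 0 0; 0 0 0 0 0 0; 0 0 0 0 0 0; 0 0 0 0 0 0' 1
```

```text
time: 3.32
tcp_pos: [586.4, 366.5, 5.7]
tool_rot: [2.79, 1.443, -0.002]
ft_force: [-0.0, -0.1, -0.1]
finger_gap: 85.3
gripper_force: 0.0
time: 3.98
tcp_pos: [588.0, 367.5, 8.9]
tool_rot: [-2.791, -1.441, -0.005]
ft_force: [-0.7, 0.5, 6.7]
finger_gap: 58.8
gripper_force: 66.2
```

```bash
python3 -m handwheel '0 0 -15 0 0 0; 0 0 -45 0 0 0; 0 0 -75 0 0 0; 0 0 -105 0 0 0; 0 0 -115 0 0 0; 0 0 -115 0 0 0; 0 0 -115 0 0 0'
python3 - <<'E'
from h import *
p,d=camera("side");s=p[20:140,180:330,::-1]
cv2.imwrite("pics/p2.png",cv2.resize(s,(750,600),interpolation=2))
move((594.4,-56,120),1.704+np.pi/2)
E
```

```text
time: 4.57
tcp_pos: [586.4, 367.2, 122.0]
tool_rot: [-2.791, -1.441, -0.001]
ft_force: [-0.8, -0.1, -2.5]
finger_gap: 58.5
gripper_force: 65.4
shift [-339.7  252.     0.8] wz(tool) -0.751 tool z [-0.002 -0.    -1.   ] yaw_y -0.618 q [-1.02  0.69  0.62  1.56 -0.44  1.04 -0.9 ] t 4.6167
```

View pics/p2.png

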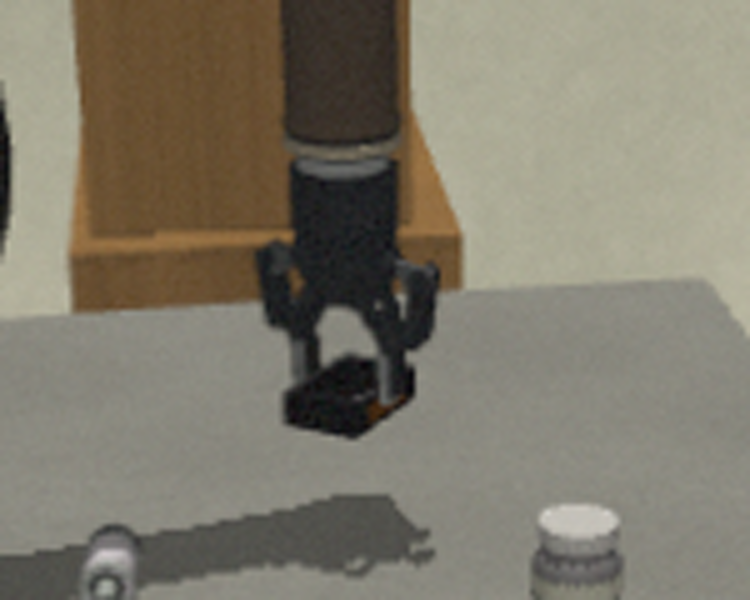

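The pedal is held level. The fingertip, at crop (393,405), seems near the pedal's underside, so I'm measuring its height.

```bash
python3 - <<'E'
from h import *
p,d=camera("side");o=status.get_obs();T=R.from_rotvec(o['tool_rot']);K,D,Rm,t=cam("side");i=camera_info("side")
for s in(1,-1):
  for off in(-10,-5,0,5,10,15):
    w=o['tcp_pos']+T.apply([0,s*30,off]);q=cv2.projectPoints(w.reshape(1,3),i['rvec'],t,K,D)[0].ravel()
    print(s,"tool z",off,"crop px",((q-[180,20])*5).round(0))
im=cv2.resize(p[80:115,230:270,::-1],(640,560),interpolation=cv2.INTER_NEAREST)
im=np.uint8(np.clip(im.astype(float)*1.6,0,255))
cv2.imwrite("pics/p3.png",im)
C=cloud("side",d)
for v in range(84,112): print(v,C[v,257:261].round(0)[:,2],C[v,258].round(0))
E
```

```text
1 tool z -10 crop px [383. 393.]
1 tool z -5 crop px [383. 400.]
1 tool z 0 crop px [383. 406.]
1 tool z 5 crop px [383. 413.]
1 tool z 10 crop px [383. 419.]
1 tool z 15 crop px [383. 426.]
-1 tool z -10 crop px [310. 380.]
-1 tool z -5 crop px [310. 386.]
-1 tool z 0 crop px [310. 393.]
-1 tool z 5 crop px [310. 399.]
-1 tool z 10 crop px [310. 406.]
-1 tool z 15 crop px [311. 412.]
84 [186. 185. 183. 196.] [616. 347. 185.]
85 [181. 178. 180. 189.] [617. 356. 178.]
86 [176. 176. 175. 185.] [616. 352. 176.]
87 [178. 179. 179. 180.] [614. 334. 179.]
88 [176. 174. 173. 177.] [614. 336. 174.]
89 [172. 172. 168. 172.] [614. 332. 172.]
90 [168. 167. 169. 167.] [614. 337. 167.]
91 [162. 163. 747. 161.] [614. 337. 163.]
92 [157. 158. 159. 157.] [614. 339. 158.]
93 [155. 155. 154. 152.] [614. 337. 155.]
94 [152. 152. 152. 149.] [614. 337. 152.]
95 [145. 146. 147. 143.] [615. 343. 146.]
96 [144. 142. 143. 140.] [614. 343. 142.]
97 [139. 140. 139. 135.] [614. 339. 140.]
98 [134. 137. 134. 129.] [614. 336. 137.]
99 [130. 133. 127. 118.] [614. 337. 133.]
100 [130. 125. 117. 114.] [615. 349. 125.]
101 [127. 119. 113. 112.] [615. 354. 119.]
102 [116. 112.  -3.  -1.] [616. 361. 112.]
103 [109.  -1.  -1.  -2.] [647. 629.  -1.]
104 [-1. -8.  2. -2.] [647. 635.  -8.]
105 [-4. -0. -2. -4.] [644. 605.  -0.]
106 [-1.  2. -4.  4.] [642. 589.   2.]
107 [-2. -0. -3. -1.] [641. 584.  -0.]
108 [-1.  0. -1. -3.] [640. 572.   0.]
109 [-1. -3. -1. -2.] [639. 568.  -3.]
110 [-1. -3. -5. -3.] [638. 559.  -3.]
111 [-0. -0. -1. -5.] [636. 542.  -0.]
```

View pics/p3.png

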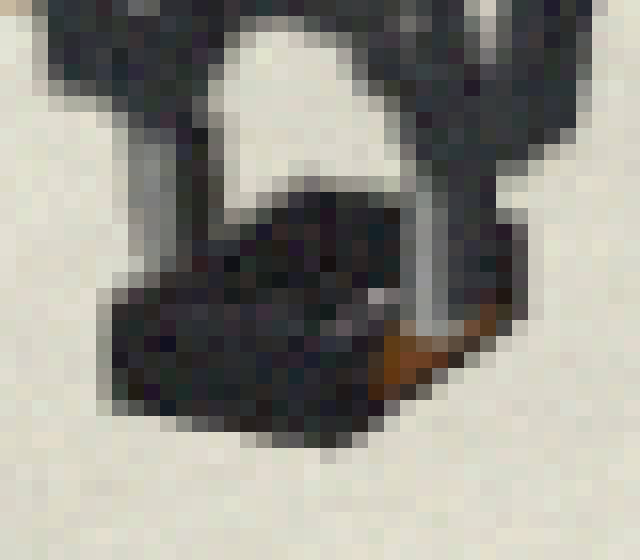

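The fingertip is at z≈130, the pedal's underside is at ≈112, and TCP is at 122. The tips therefore stay about 8 mm clear of the foam, and the underside is ≈9.5 mm below TCP. Carrying it to the pocket.

```bash
python3 -m handwheel '-20 15 0 0 0 -0.06; -50 37 0 0 0 -0.15; -80 59 0 0 0 -0.25; -110 82 0 0 0 -0.35; -140 104 0 0 0 -0.45; -170 126 0 0 0 -0.55; -200 148 0 0 0 -0.65; -230 170 0 0 0 -0.75'
python3 - <<'E'
from h import *
move((594.4,-56,60),1.704+np.pi/2)
E
```

```text
time: 5.33
tcp_pos: [590.6, 79.1, 119.8]
tool_rot: [-2.063, -2.367, 0.004]
ft_force: [0.9, -0.2, -2.2]
finger_gap: 58.3
gripper_force: 65.3
shift [-134.4  -14.5   59.9] wz(tool) 0.004 tool z [-0.003 -0.001 -1.   ] yaw_y 0.137 q [-0.55  0.51  0.45  1.8  -0.28  0.9   0.17] t 5.3333
```

```bash
python3 -m handwheel '-35 -4 10 0 0 0; -70 -8 20 0 0 0; -100 -11 35 0 0 0; -125 -14 50 0 0 0; -134 -14.5 60 0 0 0; -134 -14.5 60 0 0 0; -134 -14.5 60 0 0 0'
python3 - <<'E'
from h import *
move((594.4,-56,27),1.704+np.pi/2)
p,d=camera("side");np.savez("s2.npz",p=p,d=d);s=p[120:215,190:310,::-1]
cv2.imwrite("pics/p4.png",cv2.resize(s,(758,600),interpolation=2))
E
```

```text
time: 5.92
tcp_pos: [594.1, -53.5, 60.0]
tool_rot: [-2.069, -2.36, 0.003]
ft_force: [0.5, 0.8, -2.1]
finger_gap: 58.1
gripper_force: 65.2
shift [-2.5  0.1 33. ] wz(tool) -0.002 tool z [-0.003  0.    -1.   ] yaw_y 0.131 q [-0.3   0.59  0.42  1.84 -0.33  0.78  0.43] t 5.9167
```

View pics/p4.png

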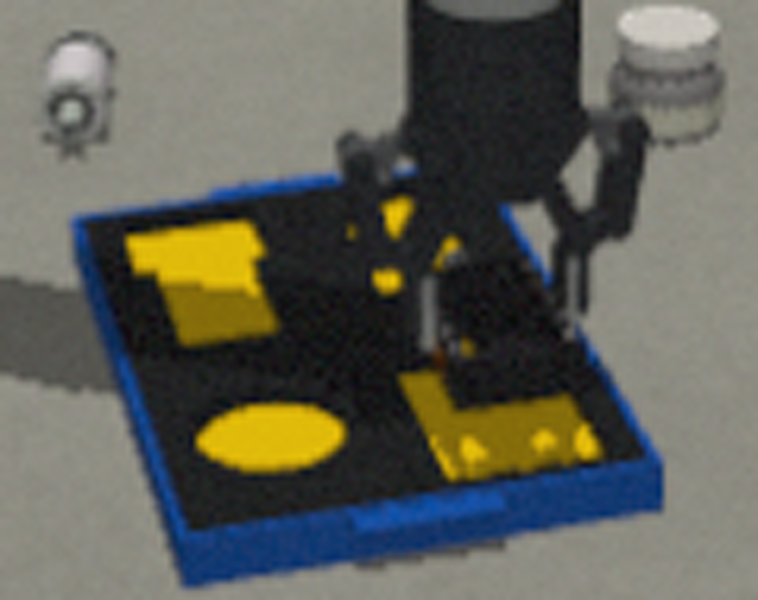

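The pedal hangs over its pocket (crop (500,330)). I'm checking where it sits in the foam frame from the depth data.

```bash
cat >> h.py <<'E'
U=np.array([np.cos(1.704),np.sin(1.704)]);V=np.array([-U[1],U[0]])
FOAM=dict(pedal=(592.8,-44.1),axle=(572.1,104.8),bell=(488.9,-59.3),stem=(467.4,90.4))
def infoam(n,P): q=P[...,:2]-np.array(FOAM[n]);return np.stack([q@U,q@V,P[...,2]-16],-1)
E
python3 - <<'E'
from h import *
f=np.load("s2.npz");C=infoam("pedal",cloud("side",f['d']));P=C.reshape(-1,3)
for lo in(34,38,42,46,50):
    k=P[(abs(P[:,1])<45)&(abs(P[:,0])<80)&(P[:,2]>lo)&(P[:,2]<lo+4)]
    print(lo,len(k),np.percentile(k[:,:2],[2,50,98],axis=0).round(1).tolist())
E
```

```text
34 12 [[-53.9, -25.2], [-50.1, -7.6], [29.7, 30.0]]
38 42 [[-56.3, -23.6], [-50.6, 6.3], [29.3, 31.1]]
42 43 [[-55.2, -23.8], [-50.8, 3.5], [30.6, 31.3]]
46 41 [[-54.9, -23.5], [-39.3, 6.3], [35.5, 32.5]]
50 67 [[-56.3, -22.4], [-21.5, 0.9], [56.3, 33.8]]
```

```bash
python3 -m handwheel '-3 -0.5 15 0 0 0; -3 -0.5 25 0 0 0; -3 -0.5 31 0 0 0; -3 -0.5 33 0 0 0; -3 -0.5 33.5 0 0 0; -3 -0.5 33.5 0 0 0; -3 -0.5 33.5 0 0 0; -3 -0.5 33.5 0 0 0'
python3 -m handwheel '0 0 0 0 0 0; 0 0 0 0 0 0; 0 0 0 0 0 0; 0 0 0 0 0 0; 0 0 -5 0 0 0; 0 0 -35 0 0 0; 0 0 -65 0 0 0; 0 0 -95 0 0 0' -1
python3 - <<'E'
from h import *
x,y,a=GRASP['axle'];move((x,y,120),a+np.pi/2)
E
```

```text
time: 6.63
tcp_pos: [595.5, -56.8, 28.7]
tool_rot: [2.07, 2.363, 0.001]
ft_force: [0.5, 0.6, -2.4]
finger_gap: 58.2
gripper_force: 65.2
time: 7.3
tcp_pos: [594.7, -57.1, 124.3]
tool_rot: [-2.07, -2.362, 0.001]
ft_force: [1.2, -0.1, 0.2]
finger_gap: 85.3
gripper_force: 0.0
shift [ 411.5 -136.4    4.3] wz(tool) 0.209 tool z [-0.001 -0.    -1.   ] yaw_y 0.132 q [-0.33  0.51  0.47  1.8  -0.28  0.9   0.4 ] t 7.3
```

```bash
python3 -m handwheel '38 -12 0 0 0 0.03; 76 -25 0 0 0 0.06; 114 -38 0 0 0 0.09; 152 -50 0 0 0 0.12; 190 -63 0 0 0 0.15; 228 -75 0 0 0 0.18; 266 -88 0 0 0 0.21; 304 -100 0 0 0 0.21'
python3 - <<'E'
from h import *
x,y,a=GRASP['axle'];move((x,y,60),a+np.pi/2)
p,d=camera("top");np.savez("t3.npz",p=p,d=d);C=cloud("top",d)
# pedal check: region
F=infoam("pedal",C);k=F[(F[...,2]>14)&(abs(F[...,0])<75)&(abs(F[...,1])<52)];print("pedal",len(k),np.percentile(k,[2,50,98],axis=0).round(1).tolist())
for m in comps((C[...,2]>9)&(d>0)):
    P=C[m]
    if abs(P[:,0].mean()-405)<40 and abs(P[:,1].mean()-331)<40: print(rect(P),len(P))
E
```

```text
time: 7.97
tcp_pos: [454.9, 232.9, 123.7]
tool_rot: [-2.308, -2.131, -0.001]
ft_force: [0.9, -0.0, -0.1]
finger_gap: 85.2
gripper_force: 0.0
shift [ 95.7 -57.2  63.8] wz(tool) -0.002 tool z [ 0.     0.001 -1.   ] yaw_y -0.08 q [-0.96  0.37  0.49  2.01 -0.24  0.81 -0.41] t 7.9667
pedal 679 [[-67.2, -47.7, 14.2], [-5.8, 0.7, 24.3], [68.5, 44.2, 32.6]]
```

```bash
python3 -m handwheel '30 -18 10 0 0 0; 60 -36 25 0 0 0; 85 -50 40 0 0 0; 95.5 -57 60 0 0 0; 95.5 -57 90 0 0 0; 95.5 -57 108 0 0 0; 95.5 -57 116 0 0 0; 95.5 -57 116 0 0 0'
python3 - <<'E'
from h import *
move((405.5,332.9,8),1.493+np.pi/2)
f=np.load("t3.npz");F=infoam("pedal",cloud("top",f['d']));k=F[(F[...,2]>20)&(abs(F[...,0])<75)&(abs(F[...,1])<48)];print("pedal",len(k),np.percentile(k,[3,50,97],axis=0).round(1).tolist())
E
```

```text
time: 8.68
tcp_pos: [406.1, 330.0, 5.8]
tool_rot: [2.306, 2.133, -0.005]
ft_force: [-0.3, 0.4, 0.4]
finger_gap: 85.3
gripper_force: 0.0
shift [ 2.9 -0.8 -2.2] wz(tool) -0.0 tool z [-0.002 -0.002 -1.   ] yaw_y -0.078 q [-1.06  0.58  0.37  2.04 -0.36  0.58 -0.52] t 8.6833
pedal 489 [[-54.8, -28.4, 20.8], [-9.8, 0.4, 26.0], [38.5, 29.3, 32.5]]
```

The pedal is seated: y≈0, x≈-9, top 26 above the floor. Gripping the cartridge now.

```bash
python3 -m handwheel '3 -1 -2 0 0 0; 3 -1 -2 0 0 0; 3 -1 -2 0 0 0; 3 -1 -2 0 0 0; 3 -1 -2 0 0 0; 3 -1 -2 0 0 0; 3 -1 -2 0 0 0; 3 -1 -2 0 0 0' 1
python3 -m handwheel '0 0 0 0 0 0; 0 0 0 0 0 0; 0 0 0 0 0 0; 0 0 -20 0 0 0; 0 0 -50 0 0 0; 0 0 -80 0 0 0; 0 0 -85 0 0 0; 0 0 -85 0 0 0'
python3 - <<'E'
from h import *
move((572.1,104.8,60),1.704+np.pi/2)
p,d=camera("side");np.savez("s3.npz",p=p,d=d);cv2.imwrite("pics/p5.png",cv2.resize(p[70:170,150:270,::-1],(720,600),interpolation=2))
E
```

```text
time: 9.35
tcp_pos: [406.6, 334.7, 10.6]
tool_rot: [-2.306, -2.132, -0.004]
ft_force: [-1.2, -0.6, 8.3]
finger_gap: 36.5
gripper_force: 59.9
time: 10.02
tcp_pos: [406.8, 335.0, 96.2]
tool_rot: [-2.306, -2.133, -0.007]
ft_force: [0.1, 0.5, -3.5]
finger_gap: 36.5
gripper_force: 62.2
shift [-216.8  182.7   35.8] wz(tool) -0.211 tool z [ 0.003  0.004 -1.   ] yaw_y -0.078 q [-1.14  0.43  0.46  2.   -0.27  0.77 -0.6 ] t 10.0167
```

View pics/p5.png

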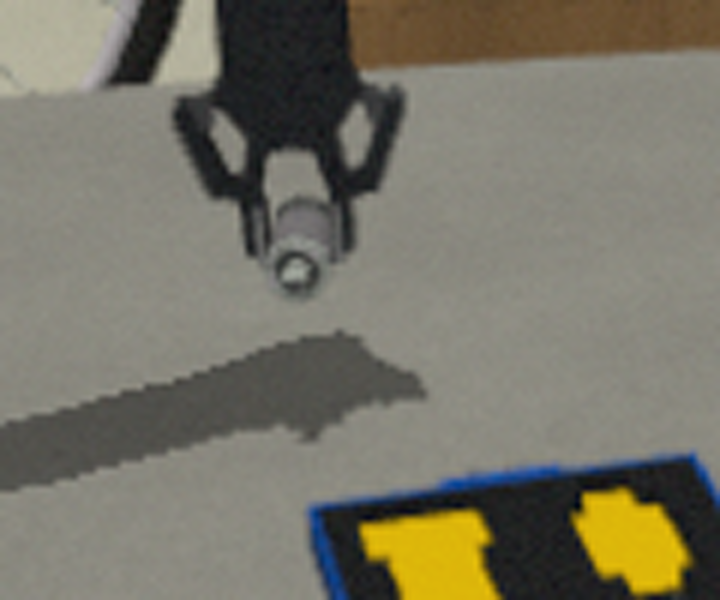

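The cartridge is held level, with its axis square to the fingers. Its underside is about 10.6 mm below TCP. Carrying it to its pocket.

```bash
python3 -m handwheel '-25 21 0 0 0 -0.03; -60 50 0 0 0 -0.07; -92 78 0 0 0 -0.11; -124 105 0 0 0 -0.15; -156 132 0 0 0 -0.19; -188 159 5 0 0 -0.21; -210 177 15 0 0 -0.211; -217 183 25 0 0 -0.211'
python3 -m handwheel '0 0 0 0 0 0; 0 0 5 0 0 0; 0 0 5 0 0 0'
python3 - <<'E'
from h import *
move((572.1,104.8,27.5),1.704+np.pi/2)
p,d=camera("side");F=infoam("axle",cloud("side",d))
k=F[(abs(F[...,0])<75)&(abs(F[...,1])<18)&(F[...,2]>24)&(F[...,2]<70)];print(len(k),np.percentile(k,[1,3,50,97,99],axis=0).round(1).tolist())
E
```

```text
time: 10.73
tcp_pos: [573.6, 96.2, 67.5]
tool_rot: [2.075, 2.355, -0.003]
ft_force: [1.1, -0.1, -2.1]
finger_gap: 36.5
gripper_force: 62.2
time: 10.98
tcp_pos: [569.5, 104.7, 62.1]
tool_rot: [-2.066, -2.363, 0.004]
ft_force: [0.1, 0.3, -3.3]
finger_gap: 36.6
gripper_force: 62.1
shift [-0.2  2.7 34.6] wz(tool) 0.001 tool z [-0.004 -0.    -1.   ] yaw_y 0.134 q [-0.56  0.56  0.4   1.88 -0.3   0.76  0.14] t 10.9833
161 [[-58.6, -16.3, 39.2], [-56.8, -15.4, 43.3], [-30.5, 5.0, 62.6], [24.0, 17.5, 69.7], [33.8, 17.9, 69.9]]
```

```bash
python3 -m handwheel '0 2.5 12 0 0 0; 0 2.5 24 0 0 0; 0 2.5 31 0 0 0; 0 2.5 34 0 0 0; 0 2.5 35 0 0 0; 0 2.5 35 0 0 0; 0 2.5 35 0 0 0; 0 2.5 35 0 0 0'
python3 -m handwheel '0 0 0 0 0 0; 0 0 0 0 0 0; 0 0 0 0 0 0; 0 0 0 0 0 0; 0 0 -5 0 0 0; 0 0 -35 0 0 0; 0 0 -65 0 0 0; 0 0 -95 0 0 0' -1
python3 - <<'E'
from h import *
x,y,a=GRASP['bell'];move((x,y,120),a);move((x,y,120),a+np.pi/2)
x,y,a=GRASP['stem'];move((x,y,120),a+np.pi/2)
E
```

```text
time: 11.7
tcp_pos: [574.2, 103.8, 29.6]
tool_rot: [2.069, 2.364, 0.001]
ft_force: [-0.5, 0.0, -4.0]
finger_gap: 36.8
gripper_force: 62.1
time: 12.37
tcp_pos: [573.5, 103.5, 125.3]
tool_rot: [-2.069, -2.364, 0.001]
ft_force: [0.5, 0.0, 0.1]
finger_gap: 85.5
gripper_force: 0.0
shift [-453.7 -206.3    5.7] wz(tool) 1.57 tool z [-0.001 -0.001 -1.   ] yaw_y 0.133 q [-0.59  0.48  0.44  1.83 -0.25  0.89  0.1 ] t 12.3667
shift [-453.7 -206.3    5.7] wz(tool) -0.001 tool z [-0.001 -0.001 -1.   ] yaw_y 0.133 q [-0.59  0.48  0.44  1.83 -0.25  0.89  0.1 ] t 12.3667
shift [-492.8  -30.6    5.6] wz(tool) 0.017 tool z [-0.001 -0.001 -1.   ] yaw_y 0.133 q [-0.59  0.48  0.44  1.83 -0.25  0.89  0.1 ] t 12.3667
```

```bash
python3 -m handwheel '-30 -2 0 0 0 0; -70 -4 0 0 0 0; -110 -7 0 0 0 0; -150 -9 0 0 0 0; -190 -12 0 0 0 0; -230 -14 0 0 0 0.017; -270 -17 0 0 0 0.017; -310 -19 0 0 0 0.017'
python3 -m handwheel '-40 -2 0 0 0 0; -80 -5 0 0 0 0; -120 -7 0 0 0 0; -150 -9 0 0 0 0; -170 -10 0 0 0 0; -182 -11 0 0 0 0; -182 -11 0 0 0 0; -182 -11 0 0 0 0'
python3 - <<'E'
from h import *
x,y,a=GRASP['stem'];move((x,y,8),a+np.pi/2)
p,d=camera("top");C=cloud("top",d)
F=infoam("axle",C);k=F[(abs(F[...,0])<75)&(abs(F[...,1])<40)&(F[...,2]>19)];print("axle",len(k),np.percentile(k,[2,50,98],axis=0).round(1).tolist())
cv2.imwrite("pics/p6.png",cv2.resize(p[140:260,130:400,::-1],(800,356),interpolation=2))
p,d=camera("side");C=cloud("side",d);cv2.imwrite("pics/p7.png",cv2.resize(p[200:300,250:370,::-1],(720,600),interpolation=2))
E
```

```text
time: 13.03
tcp_pos: [596.0, -208.0, 124.7]
tool_rot: [2.089, 2.346, 0.001]
ft_force: [0.5, 0.1, 0.0]
finger_gap: 85.5
gripper_force: 0.0
time: 13.7
tcp_pos: [606.2, -387.4, 124.0]
tool_rot: [-2.089, -2.346, -0.001]
ft_force: [0.2, 0.7, 0.5]
finger_gap: 85.5
gripper_force: 0.0
shift [ -1.9   1.9 116. ] wz(tool) 0.0 tool z [-0.     0.001 -1.   ] yaw_y 0.116 q [ 0.22  0.7   0.46  1.47 -0.34  1.06  0.87] t 13.7
axle 401 [[-52.4, -17.4, 21.4], [-0.8, 0.3, 34.0], [51.8, 16.8, 43.1]]
```

View pics/p6.png

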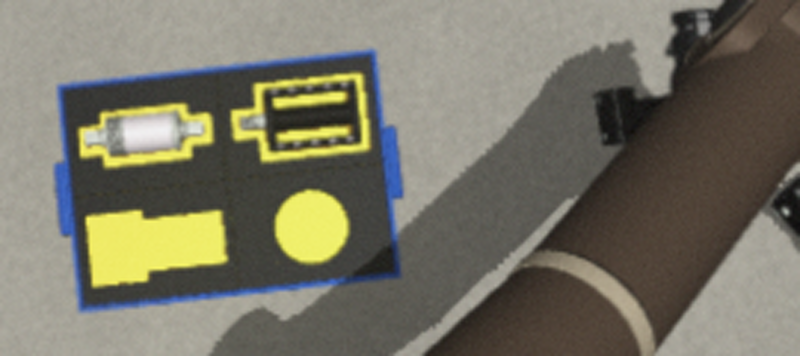

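View pics/p7.png

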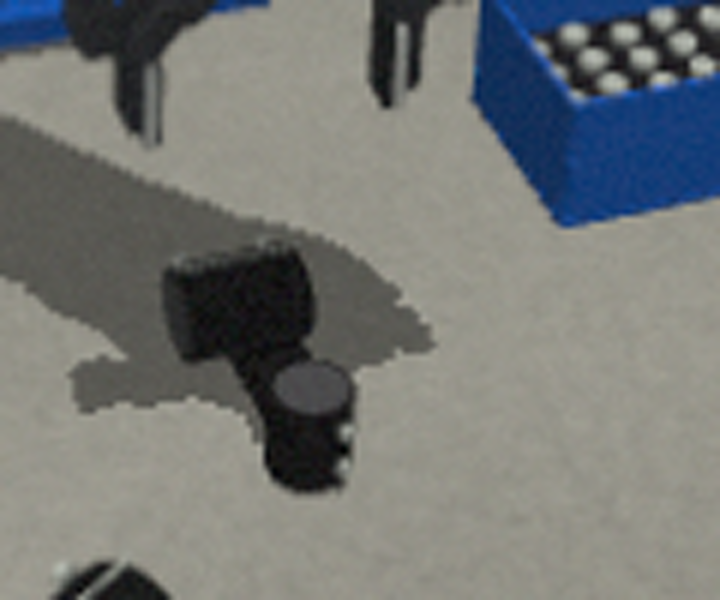

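Pedal (310,115) and cartridge (145,130) are seated in their pockets. The stem stands clear below the fingers, so I'm descending.

```bash
python3 -m handwheel '-2 2 38 0 0 0; -2 2 75 0 0 0; -2 2 98 0 0 0; -2 2 110 0 0 0; -2 2 116 0 0 0; -2 2 116 0 0 0; -2 2 116 0 0 0'
python3 -m handwheel '0 0 0 0 0 0; 0 0 0 0 0 0; 0 0 0 0 0 0; 0 0 0 0 0 0; 0 0 0 0 0 0; 0 0 0 0 0 0; 0 0 0 0 0 0; 0 0 0 0 0 0' 1
python3 -m handwheel '0 0 0 0 0 0; 0 0 0 0 0 0; 0 0 0 0 0 0; 0 0 0 0 0 0; 0 0 -20 0 0 0; 0 0 -50 0 0 0; 0 0 -85 0 0 0; 0 0 -85 0 0 0'
python3 - <<'E'
from h import *
move((467.3,90.9,100),1.704+np.pi/2)
p,d=camera("side");np.savez("s4.npz",p=p,d=d);cv2.imwrite("pics/p8.png",cv2.resize(p[160:260,250:370,::-1],(720,600),interpolation=2))
E
```

```text
time: 14.38
tcp_pos: [609.5, -389.8, 9.6]
tool_rot: [2.087, 2.346, 0.001]
ft_force: [0.1, 0.0, -0.6]
finger_gap: 85.6
gripper_force: 0.0
time: 15.05
tcp_pos: [609.1, -390.1, 9.2]
tool_rot: [2.088, 2.346, 0.001]
ft_force: [0.3, 1.0, 5.8]
finger_gap: 25.7
gripper_force: 58.9
time: 15.72
tcp_pos: [611.1, -392.4, 100.2]
tool_rot: [2.083, 2.339, 0.002]
ft_force: [2.4, -2.4, 0.1]
finger_gap: 25.9
gripper_force: 59.2
shift [496.7 -87.1  -3.4] wz(tool) -0.018 tool z [ 0.008 -0.005 -1.   ] yaw_y 0.116 q [ 0.23  0.73  0.45  1.47 -0.35  1.01  0.88] t 15.7167
```

View pics/p8.png

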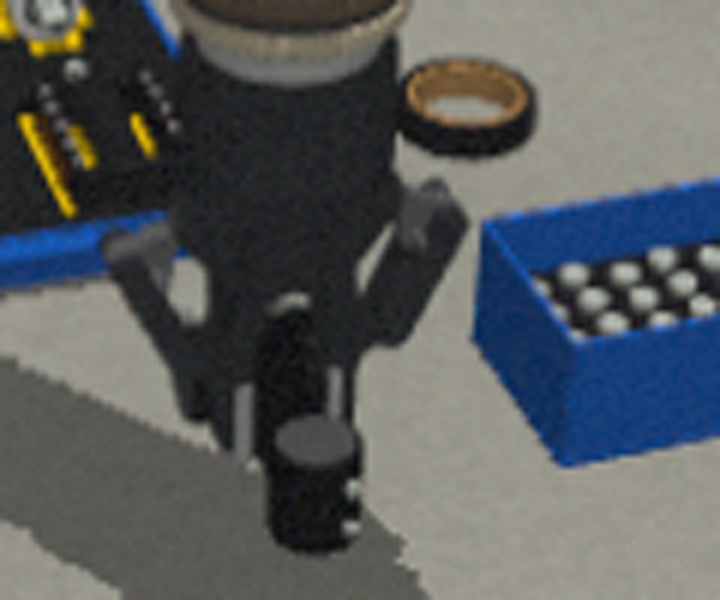

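The stem is held. I'm checking for pitch from the depth of the steerer's top face and the bar clamp.

```bash
python3 - <<'E'
from h import *
f=np.load("s4.npz");C=cloud("side",f['d'])
K,D,Rm,t=cam("side");i=camera_info("side")
# fit plane to top face of steerer : crop (280..350,420..460)/6 -> px
P=C[160+71:160+76,250+47:250+58].reshape(-1,3);P=P[P[:,2]>50]
A=np.c_[P[:,:2]-P[:,:2].mean(0),np.ones(len(P))];c=np.linalg.lstsq(A,P[:,2],rcond=None)[0];print("top face",P.mean(0).round(1),"slopes",c[:2].round(2))
for v in range(208,256,2): print(v,[tuple(C[v,u].round(0)) for u in(283,290,303)])
o=status.get_obs();print(o['tcp_pos'],o['ft_torque'])
p,d=camera("top");cv2.imwrite("pics/p9.png",cv2.resize(p[140:220,300:400,::-1],(600,480)))
E
```

```text
top face [ 615.1 -432.5  131.1] slopes [ 0.01 -0.06]
208 [(np.float64(622.0), np.float64(-150.0), np.float64(1.0)), (np.float64(592.0), np.float64(-412.0), np.float64(184.0)), (np.float64(622.0), np.float64(-403.0), np.float64(175.0))]
210 [(np.float64(622.0), np.float64(-153.0), np.float64(-4.0)), (np.float64(592.0), np.float64(-412.0), np.float64(179.0)), (np.float64(623.0), np.float64(-399.0), np.float64(167.0))]
212 [(np.float64(620.0), np.float64(-165.0), np.float64(-2.0)), (np.float64(592.0), np.float64(-411.0), np.float64(173.0)), (np.float64(626.0), np.float64(-383.0), np.float64(150.0))]
214 [(np.float64(581.0), np.float64(-391.0), np.float64(155.0)), (np.float64(592.0), np.float64(-411.0), np.float64(168.0)), (np.float64(626.0), np.float64(-388.0), np.float64(148.0))]
216 [(np.float64(580.0), np.float64(-396.0), np.float64(153.0)), (np.float64(593.0), np.float64(-407.0), np.float64(160.0)), (np.float64(625.0), np.float64(-392.0), np.float64(146.0))]
218 [(np.float64(579.0), np.float64(-402.0), np.float64(153.0)), (np.float64(593.0), np.float64(-406.0), np.float64(154.0)), (
[... 2740 characters left out ...]
float64(-1.0)), (np.float64(615.0), np.float64(-448.0), np.float64(103.0))]
250 [(np.float64(593.0), np.float64(-329.0), np.float64(1.0)), (np.float64(610.0), np.float64(-329.0), np.float64(-1.0)), (np.float64(616.0), np.float64(-447.0), np.float64(96.0))]
252 [(np.float64(592.0), np.float64(-337.0), np.float64(1.0)), (np.float64(609.0), np.float64(-336.0), np.float64(-1.0)), (np.float64(641.0), np.float64(-341.0), np.float64(-2.0))]
254 [(np.float64(591.0), np.float64(-342.0), np.float64(-1.0)), (np.float64(608.0), np.float64(-343.0), np.float64(-2.0)), (np.float64(639.0), np.float64(-350.0), np.float64(0.0))]
[ 610.29418689 -391.55372413   97.26243336] [-0.06294977 -0.01674518  0.02266447]
```

The stem is level within noise. Its underside is ~7 mm below TCP, its steerer is 41 mm from TCP, and the tips are 15 mm above the underside. Carrying it to the T pocket.

```bash
python3 -m handwheel '20 -4 0 0 0 0; 55 -10 0 0 0 0; 94 -16 0 0 0 0; 133 -23 0 0 0 0; 172 -30 0 0 0 0; 211 -37 0 0 0 -0.018; 250 -44 0 0 0 -0.018; 289 -51 0 0 0 -0.018'
python3 -m handwheel '39 -7 0 0 0 0; 78 -14 0 0 0 0; 117 -20 0 0 0 0; 155 -27 0 0 0 0; 185 -32 0 0 0 0; 200 -35 0 0 0 0; 205 -36 0 0 0 0; 205 -36 0 0 0 0'
python3 - <<'E'
from h import *
move((467.3,91.4,60),1.704+np.pi/2)
E
```

```text
time: 16.48
tcp_pos: [522.2, -106.6, 91.6]
tool_rot: [-2.066, -2.364, 0.003]
ft_force: [1.9, 0.4, -2.2]
finger_gap: 26.0
gripper_force: 59.2
time: 17.15
tcp_pos: [460.0, 90.9, 92.1]
tool_rot: [-2.063, -2.367, 0.003]
ft_force: [0.5, 0.3, -2.1]
finger_gap: 26.1
gripper_force: 59.2
shift [-0.5  7.4 32.1] wz(tool) 0.004 tool z [-0.002 -0.001 -1.   ] yaw_y 0.137 q [-0.67  0.35  0.45  2.13 -0.23  0.71  0.08] t 17.15
```

```bash
python3 -m handwheel '0 4 10 0 0 0; 0 7.5 22 0 0 0; 0 7.5 32 0 0 0; 0 7.5 32 0 0 0; 0 7.5 32 0 0 0; 0 7.5 32 0 0 0'
python3 - <<'E'
from h import *
move((467.3,91.4,25),1.704+np.pi/2)
p,d=camera("side");F=infoam("stem",cloud("side",d));np.savez("s5.npz",p=p,d=d)
for lo in(36,40,44,48,52,60,70):
    k=F[(abs(F[...,0])<75)&(abs(F[...,1])<40)&(F[...,2]>lo)&(F[...,2]<lo+4)]
    if len(k):print(lo,len(k),np.percentile(k,[2,50,98],axis=0).round(1).tolist())
cv2.imwrite("pics/p10.png",cv2.resize(p[100:200,180:300,::-1],(720,600),interpolation=2))
E
```

```text
time: 17.65
tcp_pos: [468.7, 89.8, 60.9]
tool_rot: [-2.069, -2.364, 0.001]
ft_force: [-0.1, 1.0, -1.7]
finger_gap: 26.1
gripper_force: 59.2
shift [ 1.8 -1.2 35.9] wz(tool) -0.001 tool z [-0.001 -0.001 -1.   ] yaw_y 0.133 q [-0.63  0.42  0.42  2.13 -0.28  0.64  0.12] t 17.65
36 9 [[-59.4, -10.0, 36.1], [-52.5, 5.9, 39.3], [-47.4, 15.4, 39.9]]
40 19 [[-59.0, -12.5, 40.1], [-50.8, 10.5, 41.7], [41.0, 27.9, 43.7]]
44 13 [[-59.3, -14.4, 44.5], [-49.4, 2.8, 46.2], [38.5, 28.2, 48.0]]
48 20 [[-58.6, -12.1, 48.1], [-52.0, 10.7, 50.1], [35.6, 28.0, 51.8]]
52 22 [[-58.7, -21.5, 52.2], [-48.6, 11.4, 53.9], [36.0, 27.7, 55.7]]
60 28 [[-59.3, -24.3, 60.2], [-9.1, 4.6, 62.7], [23.8, 26.1, 63.9]]
70 69 [[-57.3, -20.0, 70.2], [-29.5, -0.8, 72.4], [41.6, 24.8, 74.0]]
```

View pics/p10.png

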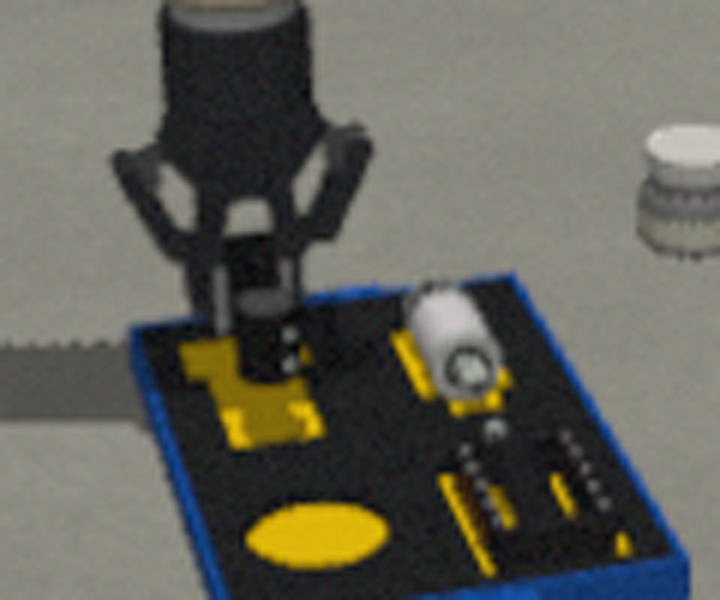

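The stem's steerer end is at x≈-59 in the foam frame (goal -57). I'm shifting it 2 mm and lowering it.

```bash
python3 -m handwheel '2 -1 12 0 0 0; 2 -1 24 0 0 0; 2 -1 31 0 0 0; 2 -1 34 0 0 0; 2 -1 36 0 0 0; 2 -1 36 0 0 0; 2 -1 36 0 0 0; 2 -1 36 0 0 0'
python3 -m handwheel '0 0 0 0 0 0; 0 0 0 0 0 0; 0 0 0 0 0 0; 0 0 0 0 0 0; 0 0 -5 0 0 0; 0 0 -35 0 0 0; 0 0 -65 0 0 0; 0 0 -95 0 0 0' -1
python3 - <<'E'
from h import *
x,y,a=GRASP['bell'];move((x,y,120),a+np.pi/2)
E
```

```text
time: 18.37
tcp_pos: [467.9, 92.6, 25.5]
tool_rot: [2.068, 2.365, 0.001]
ft_force: [0.0, -0.1, -2.2]
finger_gap: 25.9
gripper_force: 59.2
time: 19.03
tcp_pos: [467.0, 92.1, 121.2]
tool_rot: [-2.068, -2.364, 0.002]
ft_force: [1.0, 1.2, -0.2]
finger_gap: 85.2
gripper_force: 0.0
shift [-456.4  -99.6    1.7] wz(tool) 0.0 tool z [-0.001 -0.001 -1.   ] yaw_y 0.133 q [-0.69  0.32  0.48  2.09 -0.2   0.78  0.05] t 19.0333
```

```bash
python3 -m handwheel '-30 -7 0 0 0 0; -70 -15 0 0 0 0; -110 -24 0 0 0 0; -150 -33 0 0 0 0; -190 -41 0 0 0 0; -230 -50 0 0 0 0; -268 -58 0 0 0 0; -306 -67 0 0 0 0'
python3 -m handwheel '-38 -8 0 0 0 0; -76 -17 0 0 0 0; -110 -24 0 0 0 0; -135 -29 0 0 0 0; -148 -32 0 0 0 0; -150 -33 0 0 0 0; -150 -33 0 0 0 0; -150 -33 0 0 0 0'
python3 - <<'E'
from h import *
x,y,a=GRASP['bell'];move((x,y,7),a+np.pi/2)
p,d=camera("top");cv2.imwrite("pics/p11.png",cv2.resize(p[140:260,130:290,::-1],(800,600),interpolation=2))
p,d=camera("side");np.savez("s6.npz",p=p,d=d);C=cloud("side",d);F=infoam("stem",C)
k=F[(abs(F[...,0])<75)&(abs(F[...,1])<40)&(F[...,2]>36)];print(len(k),np.percentile(k,[2,50,98],axis=0).round(1).tolist())
k=C[(abs(C[...,0]-429)<45)&(abs(C[...,1]+373)<45)&(C[...,2]>8)&(C[...,2]<45)];print("bell",len(k),rect(k),k[k[:,2]>38].mean(0).round(1))
E
```

```text
time: 19.7
tcp_pos: [441.6, -221.6, 120.7]
tool_rot: [2.067, 2.365, 0.001]
ft_force: [0.4, 0.8, -0.0]
finger_gap: 85.2
gripper_force: 0.0
time: 20.37
tcp_pos: [429.6, -371.0, 119.9]
tool_rot: [-2.066, -2.366, -0.002]
ft_force: [0.5, 0.1, -0.1]
finger_gap: 85.3
gripper_force: 0.0
shift [ -2.6  -1.  112.9] wz(tool) 0.002 tool z [-0.     0.001 -1.   ] yaw_y 0.135 q [ 0.21  0.48  0.56  1.88 -0.33  0.87  1.07] t 20.3667
12 [[-55.0, -16.1, 37.0], [-43.6, -10.8, 40.5], [-28.1, -6.6, 41.9]]
bell 370 (array([ 429. , -380.9]), [np.float64(44.2), np.float64(48.6)], -0.437) [ 427.8 -378.    39.7]
```

View pics/p11.png

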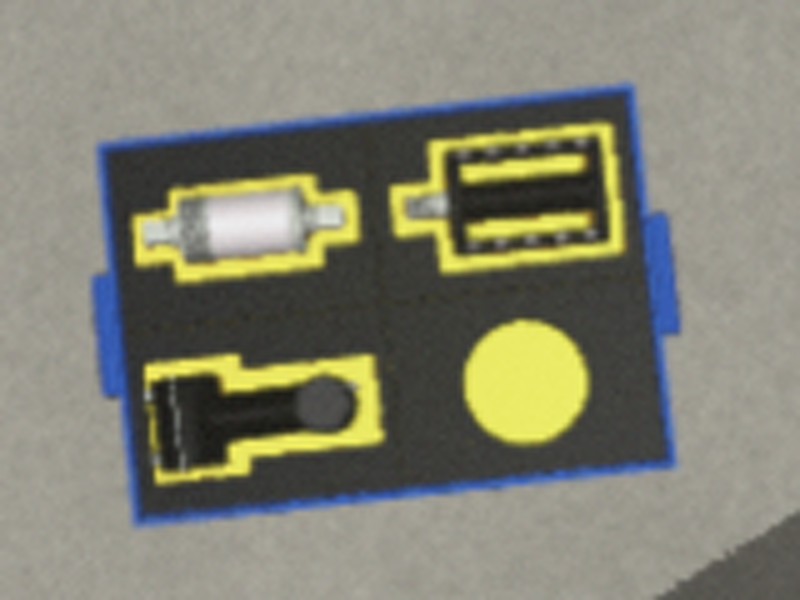

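Stem, cartridge and pedal all sit in their pockets, and only the round one at (525,382) is empty. Now the bell.

```bash
python3 -m handwheel '-5 -1 38 0 0 0; -5 -1 70 0 0 0; -5 -1 95 0 0 0; -5 -1 108 0 0 0; -5 -1 115.5 0 0 0; -5 -1 115.5 0 0 0; -5 -1 115.5 0 0 0'
python3 -m handwheel '0 0 0 0 0 0; 0 0 0 0 0 0; 0 0 0 0 0 0; 0 0 0 0 0 0; 0 0 0 0 0 0; 0 0 0 0 0 0; 0 0 0 0 0 0; 0 0 0 0 0 0' 1
python3 -m handwheel '0 0 0 0 0 0; 0 0 -10 0 0 0; 0 0 -30 0 0 0; 0 0 -60 0 0 0; 0 0 -85 0 0 0; 0 0 -85 0 0 0; 0 0 -85 0 0 0; 0 0 -85 0 0 0'
python3 - <<'E'
from h import *
move((488.9,-59.3,95),1.704+np.pi/2)
p,d=camera("side");np.savez("s7.npz",p=p,d=d);cv2.imwrite("pics/p12.png",cv2.resize(p[160:280,170:290,::-1],(600,600),interpolation=2))
E
```

```text
time: 21.05
tcp_pos: [429.6, -377.9, 5.4]
tool_rot: [2.067, 2.365, 0.0]
ft_force: [-0.2, -0.0, -0.2]
finger_gap: 85.5
gripper_force: 0.0
time: 21.72
tcp_pos: [429.7, -378.2, 6.3]
tool_rot: [2.066, 2.364, 0.002]
ft_force: [-1.3, 1.8, 10.1]
finger_gap: 49.5
gripper_force: 60.9
time: 22.38
tcp_pos: [429.0, -377.3, 89.6]
tool_rot: [-2.067, -2.365, -0.001]
ft_force: [0.1, -0.1, -2.0]
finger_gap: 49.1
gripper_force: 62.9
shift [307.1 102.   -5.2] wz(tool) 0.001 tool z [ 0.  0. -1.] yaw_y 0.134 q [ 0.24  0.53  0.54  1.89 -0.36  0.82  1.11] t 22.3833
```

View pics/p12.png

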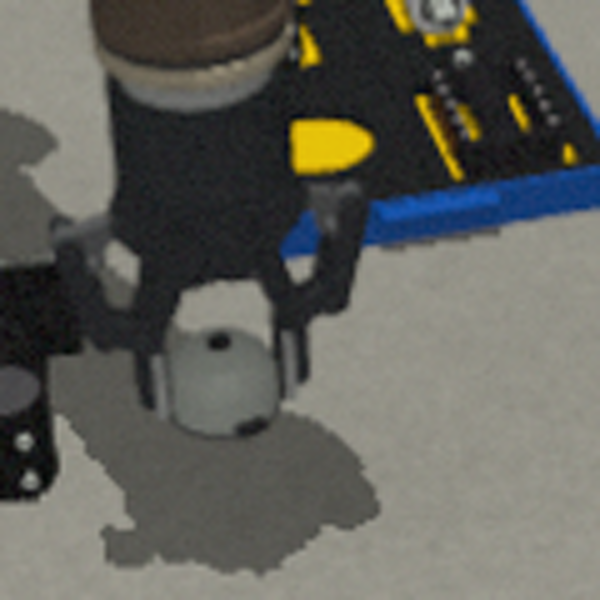

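The bell is held, with its nut at (218,340), skirt between the pads and lever toward the camera. I'm measuring nut height and offset.

```bash
python3 - <<'E'
from h import *
f=np.load("s7.npz");C=cloud("side",f['d']);print(C[226:230,212:216].reshape(-1,3).round(0).tolist())
Q=C[232:246,206:224].reshape(-1,3);print(status.get_obs()['tcp_pos'])
# sphere-ish fit not needed: lowest visible dome row
for v in(240,243,245,246,247,248): print(v,C[v,214].round(0))
E
```

```text
[[426.0, -370.0, 123.0], [428.0, -375.0, 127.0], [430.0, -369.0, 123.0], [432.0, -366.0, 120.0], [425.0, -374.0, 124.0], [428.0, -374.0, 123.0], [430.0, -375.0, 124.0], [432.0, -374.0, 123.0], [425.0, -378.0, 124.0], [427.0, -378.0, 124.0], [430.0, -378.0, 123.0], [432.0, -378.0, 124.0], [425.0, -380.0, 123.0], [427.0, -378.0, 121.0], [429.0, -379.0, 121.0], [432.0, -379.0, 121.0]]
[ 428.65948069 -377.15090452   89.05920879]
240 [ 428. -397.  105.]
243 [ 427. -397.   97.]
245 [ 427. -398.   92.]
246 [ 426. -399.   90.]
247 [ 426. -399.   87.]
248 [ 424. -294.   -1.]
```

```bash
python3 -m handwheel '25 8 0 0 0 0; 63 21 0 0 0 0; 101 34 0 0 0 0; 139 46 0 0 0 0; 177 59 0 0 0 0; 215 71 0 0 0 0; 253 84 0 0 0 0; 285 95 0 0 0 0'
python3 -m handwheel '15 5 0 0 0 0; 22 7 10 0 0 0; 22 7 25 0 0 0; 22 7 30 0 0 0; 22 7 30 0 0 0; 22 7 30 0 0 0; 22 7 30 0 0 0'
python3 - <<'E'
from h import *
move((488.9,-59.3,24),1.704+np.pi/2)
p,d=camera("side");F=infoam("bell",cloud("side",d))
k=F[(abs(F[...,0])<40)&(abs(F[...,1])<22)&(F[...,2]>20)&(F[...,2]<85)]
for lo in range(24,84,4):
    q=k[(k[:,2]>lo)&(k[:,2]<=lo+4)]
    if len(q):print(lo,len(q),np.percentile(q[:,:2],[2,50,98],axis=0).round(1).tolist())
E
```

```text
time: 23.1
tcp_pos: [484.4, -79.6, 88.6]
tool_rot: [-2.065, -2.365, 0.002]
ft_force: [1.2, 0.6, -0.8]
finger_gap: 49.4
gripper_force: 62.8
time: 23.68
tcp_pos: [489.0, -61.2, 59.7]
tool_rot: [2.07, 2.363, -0.001]
ft_force: [-0.5, -0.2, -1.1]
finger_gap: 49.3
gripper_force: 62.8
shift [ 1.9  0.2 35.7] wz(tool) -0.001 tool z [-0. -0. -1.] yaw_y 0.132 q [-0.38  0.46  0.51  2.1  -0.36  0.66  0.51] t 23.6833
36 4 [[-20.5, 0.2], [-15.5, 7.2], [-9.0, 17.9]]
40 5 [[-20.8, 6.4], [-19.3, 9.2], [-12.2, 21.4]]
44 23 [[-27.0, -20.2], [-21.7, 1.0], [-13.4, 19.4]]
48 15 [[-30.6, -14.0], [-23.7, -4.0], [-16.9, 15.3]]
52 23 [[-25.9, -18.6], [-20.7, 3.3], [-11.6, 21.5]]
56 17 [[-26.6, -19.7], [-19.1, 0.8], [-10.5, 19.5]]
60 23 [[-23.7, -17.5], [-19.4, 3.1], [-13.4, 20.3]]
64 30 [[-24.1, -20.8], [-15.3, 0.6], [12.3, 21.4]]
68 42 [[-22.5, -15.6], [-12.0, 6.2], [13.9, 20.6]]
72 43 [[-17.2, -13.1], [-4.2, 2.7], [11.1, 17.3]]
76 7 [[-7.6, -3.8], [1.1, -1.1], [5.5, 5.7]]
```

```bash
python3 -m handwheel '2 0 12 0 0 0; 2 0 24 0 0 0; 2 0 31 0 0 0; 2 0 34 0 0 0; 2 0 35.5 0 0 0; 2 0 35.5 0 0 0; 2 0 35.5 0 0 0; 2 0 35.5 0 0 0'
python3 -m handwheel '0 0 0 0 0 0; 0 0 0 0 0 0; 0 0 0 0 0 0; 0 0 0 0 0 0; 0 0 -5 0 0 0; 0 0 -35 0 0 0; 0 0 -65 0 0 0; 0 0 -95 0 0 0' -1
python3 -m handwheel '-40 0 -10 0 0 0; -80 0 -20 0 0 0; -120 0 -30 0 0 0; -160 0 -40 0 0 0; -200 0 -40 0 0 0; -240 0 -40 0 0 0; -270 0 -40 0 0 0; -270 0 -40 0 0 0'
python3 - <<'E'
from h import *
p,d=camera("top");np.savez("t9.npz",p=p,d=d);C=cloud("top",d)
a=p[140:260,130:290,::-1];cv2.imwrite("pics/p13.png",cv2.resize(a,(800,600),interpolation=2))
f=np.load("top0.npz");C0=cloud("top",f['d'])
for n,(x,y) in dict(tape=(778,-20.8),jar=(732,270)).items():
    for c in(C0,C):
        k=c[(abs(c[...,0]-x)<60)&(abs(c[...,1]-y)<60)&(c[...,2]>10)];print(n,rect(k)[0],len(k))
for n,(ref,lo) in dict(stem=("stem",30),pedal=("pedal",19),axle=("axle",19),bell=("bell",20)).items():
    F=infoam(n,C);k=F[(abs(F[...,0])<72)&(abs(F[...,1])<48)&(F[...,2]>lo)];print(n,rect(k),np.percentile(k,[2,50,98],axis=0).round(1).tolist())
E
```

```text
time: 24.4
tcp_pos: [489.1, -58.0, 24.6]
tool_rot: [2.068, 2.365, 0.001]
ft_force: [0.0, -0.1, 0.0]
finger_gap: 49.3
gripper_force: 62.9
time: 25.07
tcp_pos: [488.2, -58.3, 120.2]
tool_rot: [-2.068, -2.364, 0.002]
ft_force: [1.1, 0.6, 0.6]
finger_gap: 85.3
gripper_force: 0.0
time: 25.73
tcp_pos: [523.3, -333.3, 160.0]
tool_rot: [2.074, 2.355, -0.006]
ft_force: [-1.1, 0.6, 0.5]
finger_gap: 85.7
gripper_force: 0.0
tape [770. -20.] 222
tape [778.4 -20.4] 222
jar [745.5 281. ] 439
jar [733.4 271.4] 435
stem (array([5. , 7.1]), [np.float64(53.0), np.float64(115.4)], -0.103) [[-50.6, -21.7, 30.3], [24.4, 1.0, 38.1], [56.4, 27.1, 46.0]]
pedal (array([-2.8,  5.9]), [np.float64(82.2), np.float64(115.5)], 0.196) [[-55.2, -29.6, 19.4], [-8.9, 0.7, 25.7], [48.7, 29.7, 32.9]]
axle (array([ 3.7, -2.8]), [np.float64(60.8), np.float64(115.9)], 0.319) [[-52.6, -17.8, 21.8], [-0.9, 0.3, 34.3], [52.1, 17.0, 42.4]]
bell (array([17.2, -4.2]), [np.float64(50.4), np.float64(107.7)], -0.331) [[-25.6, -18.0, 25.0], [-25.6, 37.2, 1411.0], [22.8, 37.2, 1411.0]]
```

View pics/p13.png

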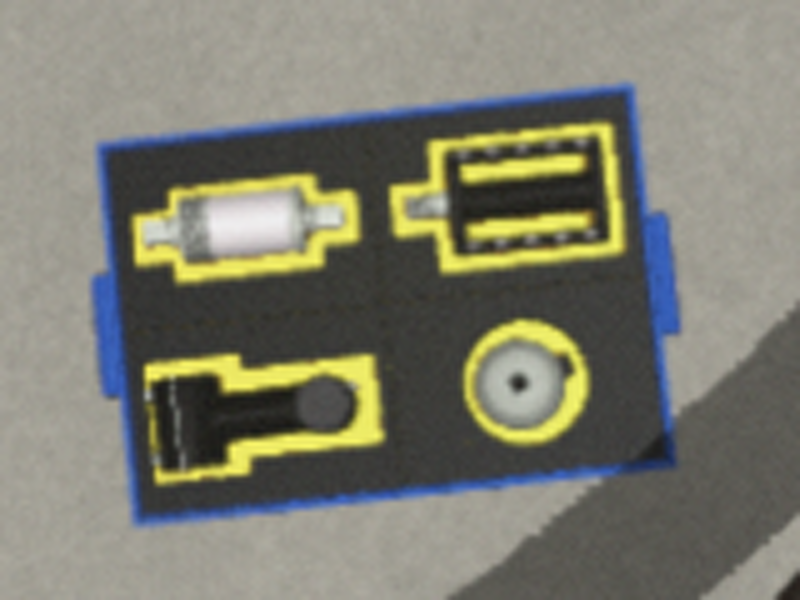

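All four parts sit in their cut-outs, the tape and jar haven't moved, and the arm is clear. One last numeric check: steerer cap (326,405) and bell nut (518,382).

```bash
python3 - <<'E'
from h import *
o=lambda x,y:[130+x/5-.4,140+y/5-.4]
print("steerer (want -40,0)",infoam("stem",onplane("top",[o(326,405)],56)).round(1))
print("bell",infoam("bell",onplane("top",[o(518,382)],58)).round(1))
F=infoam("stem",cloud("top",np.load("t9.npz")['d']));k=F[(F[...,2]>32)&(F[...,0]>-56)&(F[...,0]<-26)&(abs(F[...,1])<14)]
print("steerer cap height",np.median(k[:,2]),"bar",np.median(F[(F[...,2]>32)&(abs(F[...,0]-38)<5)&(abs(F[...,1])<22)][:,2]))
E
```

```text
steerer (want -40,0) [[-39.9   0.8  40. ]]
bell [[ 4.2  0.6 42. ]]
steerer cap height 41.74169968200148 bar 40.692910076781416
```

```bash
python3 -c "
from workcell import r
print(r.finish_job())"
```

```text
the job is handed in; nothing more can be done
None
```

I put the stem, pedal, cartridge and bell each in its own cut-out, lying flat and the right way round by my last picture and measurements, left the tape roll and jar alone, and handed the job in at about 26 s; no verdict was shown.

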